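# Set the prop leg of a bed reading stand to its length mark and lock the cam lever

## Task

The wooden reading stand lies face down with its telescopic prop leg along its back. Draw the leg out against its spring until its cross foot is centred over the thin steel mark strip; with the lever still open pause there for a moment, then, while holding the leg at the mark, press the cam lever fully closed against the leg. Finish still holding the leg at the mark with the lever closed - do not let go - and leave the other things where they are.

Things in the scene. Friction and masses are not known exactly. Their poses are not given: they have to be found in the camera images.
- stand: Reading stand face down, fixed: wooden board 320 (x) x 400 (y) x 18 mm. Origin: centre of its underside on the table, z up. Over x = 0 the leg runs along y, its axis 55 mm above the table, 25 mm of air below it. A dark hinge block (y -194 to -142 mm, top at 70 mm) holds a 14 mm steel rod on which the aluminium leg slides towards +y.
- leg: Sliding leg. Origin: centre of its cross foot; axes as the stand's, y = drawing-out direction. Cross foot: bar 150 (x) x 14 (y) x 24 mm (z +-12), rubber ends. Tube 20 wide (x +-10) x 24 mm high, from the foot back to y = -130 mm; black collar 26 x 30 x 30 mm at y = -75 mm. The lever is on the +x side, the -x side is bare.
- leg_slide (a joint): How far the leg is drawn out, m: 0 = fully in (the start, foot centre at stand y = +20 mm), up to 0.10. A spring pulls it in with about 3 N at 0 and 6 N at 0.08, so it goes back if let go, even with the lever closed.
- lever (a joint): Cam lever, rad: 0 = closed along the tube; starts 0.30 to 0.42 open (at most 0.6), free end swung out to leg +x. Stays where left; about 2.5 N at the tip moves it. Black bar 7 thick, 20 high (z +-10), 56 mm long from the pin towards the foot. Closed, its outer face is at leg x = +20 mm (lever and tube 30 mm wide together, middle at x = +5); opened 0.42 the tip reaches x = +43 mm.
- lever_pin (a point): Axis of the lever's upright hinge pin, mid height, on the leg's +x side at leg x = +16, y = -70 mm.
- foot_back (a point): Middle of the cross foot's back face (leg y = -7 mm). Open fingers, one each side of the tube just behind the foot and outside the lever, can push this face along +y to draw the leg out, then close along x on lever and tube.
- lever_tip (a point): Free end of the lever, mid height, middle of its thickness, 56 mm from the pin.
- mark (a point): Centre of the length mark, a thin steel strip 240 mm long (x), 5 mm wide (y), 2 mm high lying across the board under the leg; its ends show beyond the cross foot. It lies 35 to 75 mm beyond the foot's start. Axes as the stand's.
- screwdriver: Screwdriver 150 mm long lying on the board near its -x edge; to be left alone.
- tin: Small round tin, 48 mm across, 22 mm high, on the board near the hinge block, +x side; to be left alone.
- mug: White mug, 76 mm across, 90 mm high, on the table; to be left alone. Origin under its base.
- cream: White jar, 56 mm across, 60 mm high, on the table; to be left alone.
- clock: Wooden block clock 45 x 100 x 70 mm on the table; to be left alone.
- glasses_case: Grey glasses case 65 x 155 x 38 mm on the table; to be left alone.

How it is judged:
On the way, in this order (a step that is already met when the one before it is completed fails the run):
1. the leg is held by the fingers at the mark (foot centre within 6 mm of the strip's centre) with the lever still open (y of leg in the frame of mark between -0.006 and 0.006 m and value of joint lever above 0.15 rad and contact force between the fingers and leg above 1 N), for 0.2 s.
2. the lever is closed (under 0.06 rad) with the leg still held at the mark (y of leg in the frame of mark between -0.006 and 0.006 m and value of joint lever below 0.06 rad and contact force between the fingers and leg above 3 N), for 0.2 s.
At the end, for the whole second after the job is handed in: The program finishes holding: cross foot centred over the mark strip within 6 mm, cam lever closed (under 0.06 rad), the fingers pressing on the leg or its lever with more than 3 N, the leg still (all of step 2 and linear speed of leg below 0.01 m/s); the arm keeps its last pose, push and grip.
It fails at once if the lever is closed while the leg is more than 12 mm off the mark (value of joint lever below 0.1 rad and not (y of leg in the frame of mark between -0.012 and 0.012 m)).
It fails at once if a bystander is moved by more than 30 mm (distance of any of screwdriver, tin, mug, cream, clock, glasses_case from where it was at the start of the episode above 0.03 m).
It also fails if it takes over 32 s, if anything falls off the work surface, if the arm or the gripper's body presses on something with over 40 N, if the wrist force passes 120 N, or if a joint passes its speed limit or range.

## Robot

A 6-joint arm with a two-finger parallel gripper is mounted at the origin on the work surface. World frame = base frame: x ahead of the robot, y to its left, z up, the work surface at z = 0. Lengths are in m, angles in rad, forces in N, time in s.
With the tool pointing down it reaches from about 0.325 to 0.775 m from the base axis. Payload 9.3 kg.
Tool frame: the origin (TCP) lies midway between the tips of the shut fingers; the grasp point (between the pads) lies 19 mm behind it (grasp_offset is the distance from the TCP to the grasp point, in m); z points along the fingers, y is the line along which they close (so a half turn about z gives the same grasp; the last joint's range is limited). The gripper opens to 85 mm and grips with 20 to 120 N. Pads are 22 mm wide; open, the fingers measure 114 mm over their backs; the gripper's body (76 mm by 85 mm) begins 54 mm behind the grasp point. The pads swing forward as they close: fully open they stand 13 mm farther back than shut.
Start: joints at [-1.348, 0.259, 0.021, 1.334, 0, 1.418], TCP at [0.202, -0.512, 0.231] pointing down, gripper open.
Joint ranges: [-3.04, 3.04], [-0.91, 1.82], [-1.04, 1.36], [-1.92, 1.95], [-1.52, 1.45], [-3.14, 3.14]. Speed limits (rad/s): [2.22, 2.22, 2.79, 3.14, 3.14, 3.14].

## Interface

Orientations are given as a unit quaternion [x, y, z, w].
In Python, from bench import read_state, capture, camera_params, finish_job, regions_of, grasp_offset gives the robot as it stands. The module is installed in compiled form; this text tells all that it offers.
- The arm moves only by the tool jog_arm, never from a script. Its argument "series" is text: rows parted by semicolons, each of 5 numbers parted by spaces: the shift along the tool's x, y, z in mm, then the turn about the tool's z in degrees, then the finger opening in mm, from 0 to 85.4. In form: tx ty tz roll claw; .... A call has 1 to 5 rows; each row shifts and turns the commanded pose from where the row before left it, along the tool's axes as they then stand; what a row does not reach is not made up. A row lasts 1/8 s, in which the tool goes at most 62.5 mm and 10.7 degrees, less where a joint would pass 70% of its speed; a pose out of reach is approached as far as the arm can. A call with a gripper value outside its range is refused whole. The fingers move at their own pace and stop on an object; "force" is the grip in N (left out, the last holds). Time passes only in rows, so rows that do not move let the fingers close. It gives the time, the measured TCP pose, the force, the opening and the grip force at its end, in the units of the state.
- read_state(): the state, without advancing time (a new reading comes with each control period).
- capture(name): name is "scene" or "side" or "wrist"; returns the picture (480x640x3 uint8, red, green, blue); there is no depth.
- camera_params(name): a dict with "mtx" (3x3 intrinsics, pixels), "dist_coeffs" ([k1, k2, p1, p2, k3] as OpenCV has them; the pictures are not rectified), "R" (3x3) and "t" (3): a world point X has camera coordinates R X + t; the wrist camera has in their place "tool_from_camera" (4x4, takes a point from camera to tool coordinates, whose origin is the TCP and whose axes are the flange's). Camera axes: x right, y down, z forward; pixel columns grow to the right and rows downward; lengths in m; the calibration is good to about 2 mm. A picture is of the moment at which its call begins: read the wrist's pose just before it. camera_params takes no time and is no camera call.
- finish_job(): hands the job in; it is judged then, once.
Trained networks look in the newest picture that a camera, given by its name, has taken for a name from the list of things; names that differ only in an ending like _2 or _b are one class to them, and where a whole thing is asked for, a point or a joint stands for the part that bears it (a point fixed in the world has none). Each returns a list of dicts, best first, with "p" (0 to 1); they miss things now and then, are a little off and sometimes report something else, mostly with a low value. They report only what shows in the picture. A call takes as long as a camera call.
- regions_of(query, camera): "mask" (480x640 bool, what is visible of it) and "location" ([column, row] in pixels, amid what is visible of it).
The state is a dict: "time_s": time; "qpos": joint angles; "qvel": joint speeds; "tau": joint torques, N m; "ee_pos": TCP position; "ee_rot": TCP orientation; "ft_force": force on the tool from outside, world axes, zero at the start; "torque": the same for the moment, N m; "finger_gap": finger opening in m; "gripper_force": force on a finger pad.
Only numpy, scipy, OpenCV 4.12 (cv2) and the standard library are available. Lean on these libraries where they do the work, as an engineer would, in place of code of your own. Each camera call takes 0.05 s, during which the arm holds its last target. There are 200 camera calls.

## Working session

There is one attempt and no reset: what is moved stays moved. The work goes in short steps, Python scripts to look and compute and a tool call to move; the robot and the scene stay as the last step left them, time stands still between calls to the robot, and variables do not carry over. Pictures are saved under pics/ and viewed, at most 10 in all, crops included, and the job is handed in when it is done.

Besides the shell and the picture viewer there is one more tool, called after ">>>" by a JSON object that holds its "op" and its "data", one argument or row to a line. jog_arm: Moves the arm, as the interface text tells. Its arguments: {"type":"object","properties":{"series":{"type":"string"},"force":{"type":"number"}},"required":["series"]}

```bash
mkdir -p pics
cat > h.py <<'E'
import numpy as np, cv2
from bench import *
def ray(name,uv):
    c=camera_params(name); R=np.array(c["R"]); t=np.array(c["t"])
    p=cv2.undistortPoints(np.array([[uv]],float),np.array(c["mtx"]),np.array(c["dist_coeffs"]))[0,0]
    return -R.T@t, R.T@np.array([p[0],p[1],1.])
def atz(name,uv,z):
    o,d=ray(name,uv); return o+d*(z-o[2])/d[2]
def proj(name,X):
    c=camera_params(name); r,_=cv2.Rodrigues(np.array(c["R"]))
    return cv2.projectPoints(np.array(X,float).reshape(-1,3),r,np.array(c["t"]),np.array(c["mtx"]),np.array(c["dist_coeffs"]))[0][:,0]
E
python3 - <<'E'
from h import *
s=read_state();print(s["time_s"],s["ee_pos"],s["ee_rot"],s["finger_gap"],grasp_offset)
for n in("scene","side"):
    im=capture(n);cv2.imwrite(f"pics/{n}.png",im[:,:,::-1])
    for q in("stand","leg","lever","mark"):
        for r in regions_of(q,n)[:2]:
            ys,xs=np.nonzero(r["mask"]);print(n,q,round(r["p"],2),r["location"],len(xs), xs.min(),xs.max(),ys.min(),ys.max())
            np.save(f"m_{n}_{q}.npy",r["mask"]) if r is not None else 0
print(camera_params("wrist"))
E
```

```text
0.0 [ 0.20177075 -0.51133725  0.23065546] [ 9.82404428e-01  1.86764782e-01 -2.65091141e-05 -6.75139426e-04] 0.08504520049726322 0.0187
scene stand 0.68 [308.7, 266.9] 11831 210 406 214 331
scene leg 0.96 [301.9, 254.4] 1064 271 335 230 268
scene lever 0.48 [303.9, 255.6] 177 294 317 251 263
scene mark 0.59 [304.2, 234.8] 1 305 305 233 233
side stand 0.84 [324.5, 225.4] 10301 245 407 172 289
side leg 0.66 [331.4, 210.2] 764 304 355 196 235
side lever 0.41 [325.5, 204.5] 68 318 333 202 209
side mark 0.6 [303.6, 230.4] 30 293 317 221 249
{'mtx': array([[375.5531964 ,   0.        , 317.76268293],
       [  0.        , 375.5531964 , 238.5913939 ],
       [  0.        ,   0.        ,   1.        ]]), 'dist_coeffs': array([-0.07567216,  0.        ,  0.        ,  0.        ,  0.        ]), 'tool_from_camera': array([[-1.30188243e-03, -9.54640914e-01, -2.97756664e-01,
         7.57917191e-02],
       [ 9.99999137e-01, -1.29477111e-03, -2.21119565e-04,
        -2.91413816e-04],
       [-1.74436944e-04, -2.97756695e-01,  9.54641776e-01,
        -1.42620803e-01],
       [ 0.00000000e+00,  0.00000000e+00,  0.00000000e+00,
         1.00000000e+00]])}
```

Run:
```python
from h import *
a=cv2.imread("pics/scene.png")[195:345,200:420];b=cv2.imread("pics/side.png")[160:300,230:420]
cv2.imwrite("pics/sc.png",cv2.resize(a,(792,540),interpolation=cv2.INTER_CUBIC))
cv2.imwrite("pics/sd.png",cv2.resize(b,(760,560),interpolation=cv2.INTER_CUBIC))
```

```text
(no output)
```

View pics/sc.png

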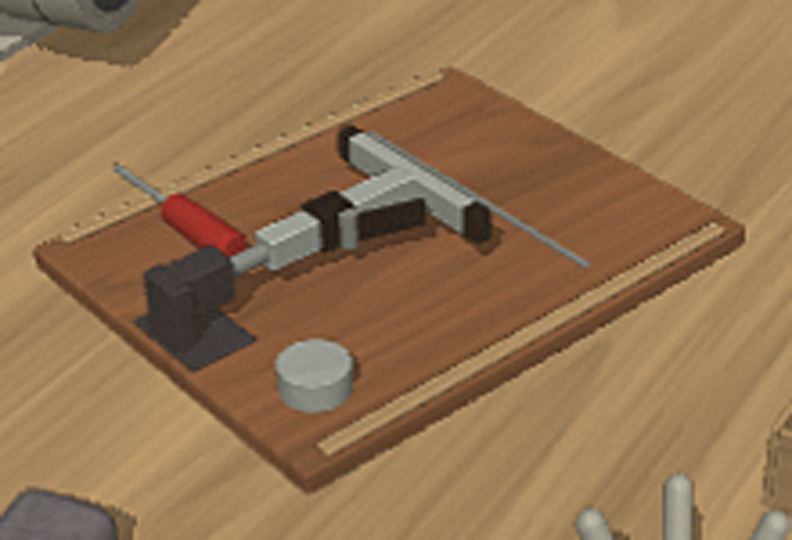

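View pics/sd.png

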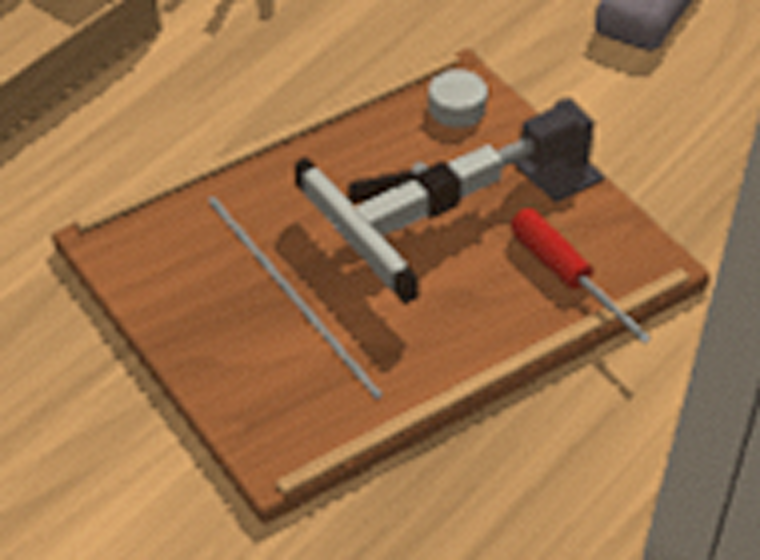

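The scene crop shows the board, with the foot bar's ends at about (350,140) and (478,220) and the strip's +x end at (585,265). The side crop shows the whole strip, from (213,200) to (378,395), and the lever open. I'll fit the stand pose and the mark from these points.

```bash
cat > fit.py <<'E'
from h import *
from scipy.optimize import least_squares
def o(n,u): 
    s,off=(3.6,(200,195)) if n=="scene" else (4,(230,160))
    return (np.array(u)+.5)/s-.5+off
# name, crop px, point(stand), usesmark
D=[("scene",(38,247),(-.16,-.2,.018)),("scene",(310,476),(.16,-.2,.018)),("scene",(744,230),(.16,.2,.018)),("scene",(452,68),(-.16,.2,.018)),
("side",(708,274),(-.16,-.2,.018)),("side",(468,52),(.16,-.2,.018)),("side",(53,238),(.16,.2,.018)),("side",(262,516),(-.16,.2,.018)),
("scene",(587,265),(.12,None,.020)),("side",(213,199),(.12,None,.020)),("side",(379,396),(-.12,None,.020)),
("scene",(487,207),(.075,.027,.067)),("scene",(362,127),(-.075,.027,.067)),("side",(415,271),(-.075,.013,.067)),("side",(304,158),(.075,.020,.067))]
def W(p,P):
    x,y,z=P; y=p[3] if y is None else y
    c,s=np.cos(p[2]),np.sin(p[2]); return [p[0]+c*x-s*y,p[1]+s*x+c*y,z]
def res(p): return np.concatenate([proj(n,W(p,P))[0]-o(n,u) for n,u,P in D])
c=[atz(n,o(n,u),.018) for n,u,P in D[:4]]; print(np.round(c,3))
m=np.mean(c,0); d=c[2]-c[1]; p0=[m[0],m[1],np.arctan2(-d[0],d[1]),.07]
r=least_squares(res,p0,loss="soft_l1")
print(r.x,np.degrees(r.x[2]));print(np.round(res(r.x).reshape(-1,2),1).tolist())
p=r.x;np.save("p.npy",p)
for k,P in dict(foot=(0,.02,.055),mark=(0,p[3],.02),lever=(.03,-.02,.055)).items():
    w=W(p,P);print(k,np.round(w,4),"r",np.hypot(*w[:2]))
E
python3 fit.py
```

```text
[[ 0.355 -0.194  0.018]
 [ 0.658 -0.288  0.018]
 [ 0.773  0.086  0.018]
 [ 0.47   0.18   0.018]]
[ 0.56302244 -0.04978677 -0.29584002  0.07669465] -16.950384783978688
[[-1.1, -0.3], [-0.2, -0.1], [2.0, -1.6], [0.9, -1.3], [1.6, -0.1], [0.2, -1.7], [-0.6, -1.6], [0.2, -0.6], [1.0, -0.1], [0.0, -0.3], [0.6, -0.2], [2.0, 0.2], [-1.8, -1.1], [1.3, 1.2], [-0.5, 0.5]]
foot [ 0.5689 -0.0307  0.055 ] r 0.5696787280694742
mark [0.5854 0.0236 0.02  ] r 0.5858568320562302
lever [ 0.5859 -0.0777  0.055 ] r 0.5910133907290833
```

The fit puts the mark about 57 mm beyond the foot's start and the stand's yaw at -17°. I'll move over the leg behind the foot, then refine with the wrist camera.

>>> {"op": "jog_arm", "data": {
  "series": "50.5 -28.5 0 0 85; 50.5 -28.5 0 0 85; 50.5 -28.5 0 0 85; 50.5 -28.5 0 0 85; 50.5 -28.5 0 0 85",
  "force": 30
}}

```text
time_s: 1.12
ee_pos: [0.3854, -0.2849, 0.2315]
ee_rot: [0.982, 0.187, 0.0, 0.0]
ft_force: [0.7, -0.6, -0.4]
finger_gap: 0.0851
gripper_force: 0.0
```

>>> {"op": "jog_arm", "data": {
  "series": "50.5 -28.5 0 0 85; 50.5 -28.5 0 0 85; 50.5 -28.5 0 0 85; 50.5 -28.5 0 0 85; 50.5 -28.5 0 0 85"
}}

```text
time_s: 1.75
ee_pos: [0.5681, -0.0594, 0.2314]
ee_rot: [0.982, 0.187, 0.0, 0.0]
ft_force: [0.7, -0.6, 0.2]
finger_gap: 0.085
gripper_force: 0.0
```

>>> {"op": "jog_arm", "data": {
  "series": "0 0 0 -10.3 85; 0 0 0 -10.3 85; 0 0 0 -10.3 85; 0 0 0 -10.3 85; 0 0 0 -10.3 85"
}}

```text
time_s: 2.38
ee_pos: [0.567, -0.0611, 0.2313]
ee_rot: [0.802, 0.597, -0.0, -0.0]
ft_force: [0.2, -0.8, -0.6]
finger_gap: 0.0852
gripper_force: 0.0
```

>>> {"op": "jog_arm", "data": {
  "series": "0 0 20 0 85; 0 0 0 0 85; 0 0 0 0 85"
}}

```text
time_s: 2.75
ee_pos: [0.5672, -0.0612, 0.2118]
ee_rot: [0.804, 0.595, 0.0, 0.0]
ft_force: [0.3, -0.2, 0.4]
finger_gap: 0.0851
gripper_force: 0.0
```

```bash
cat > w.py <<'E'
from h import *
from scipy.spatial.transform import Rotation as Ro
def wcam(s):
    c=camera_params("wrist");T=np.eye(4);T[:3,:3]=Ro.from_quat(s["ee_rot"]).as_matrix();T[:3,3]=s["ee_pos"]
    return T@np.array(c["tool_from_camera"]),np.array(c["mtx"]),np.array(c["dist_coeffs"])
def wproj(M,X):
    T,K,d=M;Ti=np.linalg.inv(T);r,_=cv2.Rodrigues(Ti[:3,:3]);return cv2.projectPoints(np.array(X,float).reshape(-1,3),r,Ti[:3,3],K,d)[0][:,0]
def watz(M,uv,z):
    T,K,d=M;p=cv2.undistortPoints(np.array([[uv]],float),K,d)[0,0];v=T[:3,:3]@[p[0],p[1],1.];o=T[:3,3];return o+v*(z-o[2])/v[2]
E
python3 - <<'E'
from w import *
import pickle
s=read_state();im=capture("wrist");cv2.imwrite("pics/w1.png",im[:,:,::-1]);M=wcam(s);pickle.dump(M,open("M1.pkl","wb"))
p=np.load("p.npy");c,sn=np.cos(p[2]),np.sin(p[2])
W=lambda x,y,z:[p[0]+c*x-sn*y,p[1]+sn*x+c*y,z]
print(wproj(M,[W(-.12,p[3],.02),W(.12,p[3],.02),W(-.075,.013,.067),W(.075,.013,.067),W(-.01,0,.067),W(.01,0,.067)]).round(0).tolist())
E
```

```text
[[170.0, 112.0], [449.0, 111.0], [213.0, 194.0], [405.0, 194.0], [296.0, 210.0], [322.0, 210.0]]
```

View pics/w1.png

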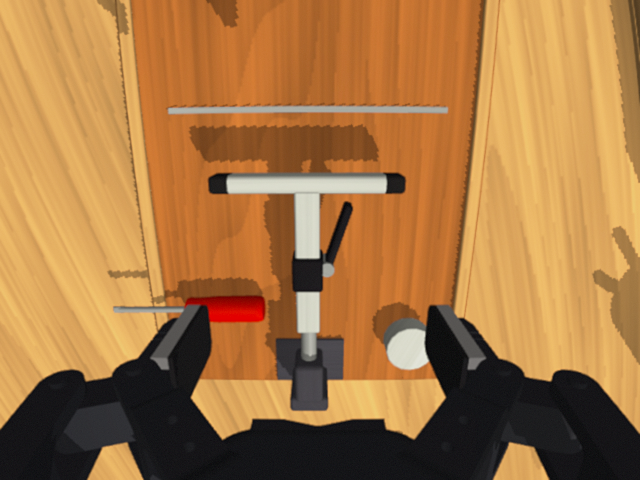

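The wrist view shows the strip from (169,110) to (447,109), the foot bar at rows 174–193 and columns 209–405, and the open lever's tip at (348,205). I'll measure the edges and convert them to tool-frame offsets.

Run:
```python
from w import *
import pickle
M=pickle.load(open("M1.pkl","rb"));g=cv2.imread("pics/w1.png")
b=g[:,:,0].astype(float) # blue: wood low, metal high
def edges(col,r0,r1):
    v=b[r0:r1,col-3:col+4].mean(1); th=(v.min()+v.max())/2; i=np.nonzero(v>th)[0]
    a,e=i[0],i[-1]; return r0+a-(v[a]-th)/(v[a]-v[a-1]), r0+e+(v[e]-th)/(v[e]-v[e+1])
T=M[0];s=np.linalg.inv  # report in tool-plane coordinates rel. TCP
c=np.load("p.npy");st=read_state();Rt=Ro.from_quat(st["ee_rot"]).as_matrix()
tool=lambda X:(Rt.T@(X-st["ee_pos"])*1000).round(1)
for col in(180,230,390,440):
    a,e=edges(col,98,122);print("strip",col,a,e,tool(watz(M,(col,(a+e)/2),.020)))
for col in(240,270,350,380):
    a,e=edges(col,165,205);print("foot",col,round(a,1),round(e,1),"back",tool(watz(M,(col,e),.067)),"front",tool(watz(M,(col,a),.067)))
for n,u,z in(("footL",(209,184),.067),("footR",(405,184),.067),("stripL",(168.5,110.5),.02),("stripR",(447.5,109.5),.02),("tubeL",(295.5,215),.067),("tubeR",(319,215),.067),("levtip",(348,203),.065),("pin",(327,269),.065)):
    print(n,tool(watz(M,u,z)))
print(st["ee_pos"])
```

```text
strip 180 107.08866995073892 113.56330749354005 [  87.2 -118.8  191.9]
strip 230 106.28481012658227 112.74300254452926 [ 87.1 -75.4 191.9]
strip 390 105.6109589041096 112.45971563981043 [ 87.2  61.  192.1]
strip 440 106.32291666666667 112.86151603498543 [ 87.3 104.1 192.1]
foot 240 176.5 193.2 back [ 23.4 -60.9 145. ] front [ 36.3 -60.2 145. ]
foot 270 176.1 193.1 back [ 23.3 -37.6 145. ] front [ 36.5 -37.1 145. ]
foot 350 175.7 193.2 back [ 23.2  24.3 145. ] front [ 36.7  24.  145. ]
foot 380 176.1 193.0 back [ 23.3  47.6 145. ] front [ 36.4  47.1 145. ]
footL [ 30.7 -84.7 144.9]
footR [ 30.4  66.7 145.1]
stripL [  87.3 -128.9  191.9]
stripR [ 87.5 110.7 192.1]
tubeL [  5.9 -18.1 145. ]
tubeR [  5.8   0.3 145. ]
levtip [ 15.   23.1 147. ]
pin [-40.7   7.  147. ]
[ 0.56725988 -0.06121597  0.21200234]
```

Everything is aligned: travel is 57 mm and the foot's back face is 12 mm ahead of the pads. I'll shift 4 mm in -y and descend.

>>> {"op": "jog_arm", "data": {
  "series": "0 -4 45 0 85.4; 0 0 45 0 85.4; 0 0 43 0 85.4; 0 0 25 0 85.4; 0 0 0 0 85.4"
}}

```text
time_s: 3.42
ee_pos: [0.5625, -0.0599, 0.0523]
ee_rot: [0.804, 0.595, -0.001, -0.001]
ft_force: [-0.2, -0.4, -0.3]
finger_gap: 0.0854
gripper_force: 0.0
```

>>> {"op": "jog_arm", "data": {
  "series": "0 0 20 0 85.4; 0 0 0 0 85.4; 0 0 0 0 85.4"
}}

```text
time_s: 3.8
ee_pos: [0.564, -0.0602, 0.0348]
ee_rot: [0.804, 0.595, 0.001, 0.001]
ft_force: [-0.6, -1.0, -0.8]
finger_gap: 0.0854
gripper_force: 0.0
```

>>> {"op": "jog_arm", "data": {
  "series": "5 0 0 0 85.4; 5 0 0 0 85.4; 5 0 0 0 85.4; 5 0 0 0 85.4; 0 0 0 0 85.4"
}}

```text
time_s: 4.42
ee_pos: [0.5692, -0.0406, 0.0334]
ee_rot: [0.804, 0.595, 0.0, 0.0]
ft_force: [-1.2, -2.8, 2.3]
finger_gap: 0.0854
gripper_force: 1.6
```

Contact: about 3 N back along the leg axis. I'll push on, then check.

>>> {"op": "jog_arm", "data": {
  "series": "8 0 0 0 85.4; 8 0 0 0 85.4; 8 0 0 0 85.4; 8 0 0 0 85.4; 8 0 0 0 85.4"
}}

```text
time_s: 5.05
ee_pos: [0.5808, -0.0024, 0.0333]
ee_rot: [0.804, 0.595, -0.0, 0.0]
ft_force: [-1.0, -5.7, 3.3]
finger_gap: 0.0853
gripper_force: 3.0
```

>>> {"op": "jog_arm", "data": {
  "series": "4 0 0 0 85.4; 0 0 0 0 85.4; 0 0 0 0 85.4"
}}

```text
time_s: 5.42
ee_pos: [0.5818, 0.0012, 0.0333]
ee_rot: [0.804, 0.595, -0.0, 0.0]
ft_force: [-1.3, -4.8, 2.8]
finger_gap: 0.0854
gripper_force: 2.4
```

```bash
cat > m.py <<'E'
from w import *
import sys,pickle
s=read_state();im=capture("wrist");f=f"pics/{sys.argv[1]}.png";cv2.imwrite(f,im[:,:,::-1]);M=wcam(s);pickle.dump(M,open("M2.pkl","wb"))
p=np.load("p.npy");Rt=Ro.from_quat(s["ee_rot"]).as_matrix()
print(s["time_s"],s["ee_pos"],s["ft_force"],s["finger_gap"])
x=s["ee_pos"]
P=lambda a,b,z:x+Rt@np.array([a,b,0])+[0,0,z-x[2]]
print("predict foot back/front cols 30", wproj(M,[P(11,-50,.067),P(25,-50,.067),P(11,-80,.067),P(11,70,.067),P(18,-105,.02),P(18,105,.02)]).round().tolist())
E
python3 m.py w2
```

```text
5.425 [0.58184659 0.0011687  0.03330442] [-1.25415428 -4.80450127  2.83996836] 0.08542720973610367
predict foot back/front cols 30 [[-114053.0, -23537.0], [-8298.0, -3853.0], [-474554.0, -61239.0], [304533.0, -45617.0], [-238085.0, -38404.0], [229958.0, -37584.0]]
```

View pics/w2.png

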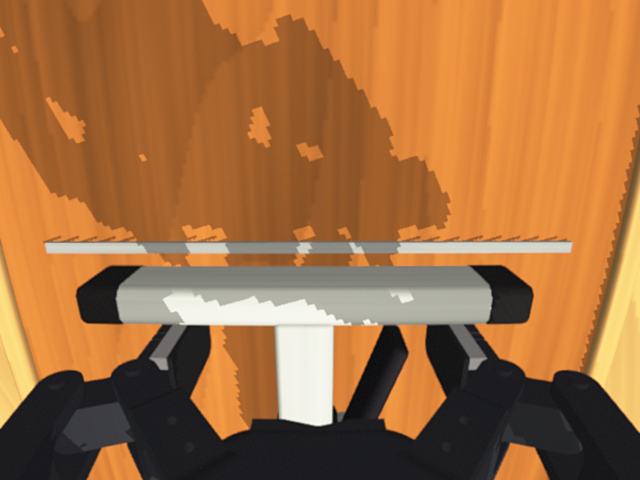

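The foot has moved near the strip: the back top edge is at row 325 and the strip at rows 242–252, with the lever still open between the fingers. Next I'll compute the remaining distance.

```bash
cat > q.py <<'E'
from w import *
import pickle,sys
M=pickle.load(open("M2.pkl","rb"));st=read_state();Rt=Ro.from_quat(st["ee_rot"]).as_matrix()
tool=lambda X:(Rt.T@(X-st["ee_pos"])*1000).round(1)
g=cv2.imread(sys.argv[1]).astype(float)[:,:,0]
for c in (90,520):
    d=np.diff(g[230:262,c-4:c+5].mean(1));a,e=d.argmax()+230.5,d.argmin()+230.5
    print("strip",c,a,e,tool(watz(M,(c,(a+e)/2),.02)))
for c in (230,430):
    d=np.diff(g[312:340,c-1:c+2].mean(1));e=d.argmin()+312.5;print("back",c,e,tool(watz(M,(c,e),.067)))
    d=np.diff(g[255:280,c-1:c+2].mean(1));e=d.argmax()+255.5;print("front bottom",c,e,tool(watz(M,(c,e),.043)))
for n,u,z in(("tubeL",(277,350),.067),("tubeR",(333,350),.067),("levtip",(395,330),.065)): print(n,tool(watz(M,u,z)))
E
python3 q.py pics/w2.png
```

```text
strip 90 242.5 253.5 [  23.2 -103.4   13.3]
strip 520 241.5 252.5 [23.4 90.2 13.3]
back 230 325.5 [ 12.1 -29.5 -33.7]
front bottom 230 265.5 [ 24.  -33.9  -9.7]
back 430 324.5 [ 12.3  36.7 -33.7]
front bottom 430 265.5 [23.9 42.4 -9.7]
tubeL [  2.8 -14.3 -33.7]
tubeR [  2.8   4.7 -33.7]
levtip [  9.2  25.6 -31.7]
```

>>> {"op": "jog_arm", "data": {
  "series": "4.6 0 0 0 85.4; 0 0 0 0 85.4; 0 0 0 0 85.4; 0 0 0 0 85.4; 0 0 0 0 85.4"
}}

```text
time_s: 6.1
ee_pos: [0.5831, 0.0054, 0.0333]
ee_rot: [0.804, 0.595, -0.0, -0.0]
ft_force: [-2.1, -5.1, 2.9]
finger_gap: 0.0855
gripper_force: 2.5
```

```bash
python3 m.py w3|head -1; python3 q.py pics/w3.png
```

```text
6.1 [0.58311632 0.00540204 0.03326294] [-2.06354836 -5.11038522  2.88741034] 0.08545110733291572
strip 90 251.5 260.5 [  19.3 -104.1   13.3]
strip 520 250.5 260.5 [19.4 90.9 13.3]
back 230 325.5 [ 12.1 -29.4 -33.7]
front bottom 230 265.5 [ 24.  -33.9  -9.7]
back 430 324.5 [ 12.3  36.7 -33.7]
front bottom 430 265.5 [23.8 42.4 -9.7]
tubeL [  2.8 -14.2 -33.7]
tubeR [  2.8   4.7 -33.7]
levtip [  9.2  25.6 -31.7]
```

The foot is within about 1 mm of the mark, and it has paused there with the lever open. Now I'll close the fingers.

>>> {"op": "jog_arm", "data": {
  "series": "0 0 0 0 60; 0 0 0 0 45; 0 0 0 0 35; 0 0 0 0 35; 0 0 0 0 35",
  "force": 40
}}

```text
time_s: 6.78
ee_pos: [0.5831, 0.0054, 0.0333]
ee_rot: [0.804, 0.595, -0.0, -0.0]
ft_force: [-2.4, -4.3, 3.9]
finger_gap: 0.035
gripper_force: 4.1
```

>>> {"op": "jog_arm", "data": {
  "series": "0 0 0 0 24; 0 0 0 0 24; 0 0 0 0 24; 0 0 0 0 24; 0 0 0 0 24"
}}

```text
time_s: 7.4
ee_pos: [0.5825, 0.0055, 0.0335]
ee_rot: [0.804, 0.595, -0.0, -0.0]
ft_force: [-4.8, -4.6, 7.5]
finger_gap: 0.028
gripper_force: 44.0
```

```bash
python3 m.py w4|head -1; python3 q.py pics/w4.png
```

```text
7.4 [0.58254992 0.00554101 0.03346702] [-4.76604851 -4.5768249   7.53410869] 0.027984717903895083
strip 90 250.5 260.5 [  19.5 -104.2   13.6]
strip 520 250.5 260.5 [19.4 90.9 13.4]
back 230 324.5 [ 12.4 -29.5 -33.5]
front bottom 230 265.5 [ 23.9 -34.   -9.5]
back 430 324.5 [ 12.2  36.7 -33.6]
front bottom 430 265.5 [23.8 42.4 -9.6]
tubeL [  2.7 -14.3 -33.5]
tubeR [  2.7   4.6 -33.5]
levtip [  9.1  25.6 -31.5]
```

View pics/w4.png

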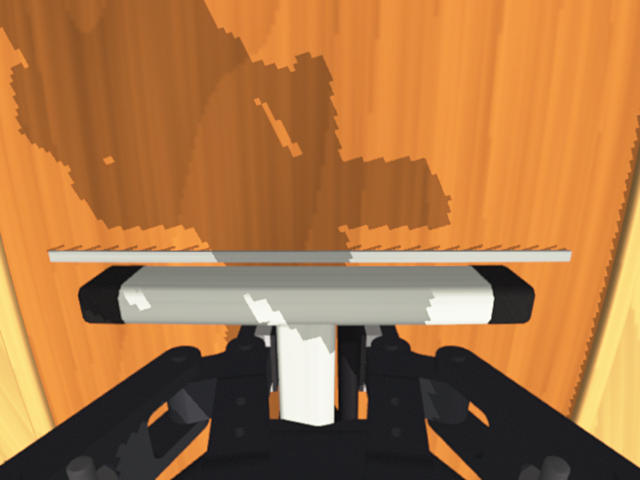

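The view shows the fingers closed on the tube and lever (gap 28 mm, 44 N). The lever lies along the tube and the foot (rows 266–324) is still at the mark. I'll hold briefly, then hand in.

>>> {"op": "jog_arm", "data": {
  "series": "0 0 0 0 24; 0 0 0 0 24; 0 0 0 0 24; 0 0 0 0 24"
}}

```text
time_s: 7.95
ee_pos: [0.5825, 0.0055, 0.0334]
ee_rot: [0.804, 0.595, -0.0, -0.0]
ft_force: [-5.0, -4.6, 7.4]
finger_gap: 0.0281
gripper_force: 44.0
```

```bash
python3 -c "
from bench import *
s=read_state();print(s['ee_pos'],s['finger_gap'],s['gripper_force']);print(finish_job())"
```

```text
[0.58253116 0.00553379 0.03344357] 0.02805276795798559 44.02362182736397
the job is handed in; nothing more can be done
None
```

I handed the job in with the leg held about 1 mm from the mark by my measurement, the lever pressed closed at a 44 N grip, and nothing else touched; no verdict was returned.

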